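# Return a channel sample to the locked plan chest

### The job

Put the metal channel sample from the tray away in the small plan chest: first turn the lock knob on top of the chest fully anticlockwise to its end stop, then pull the top drawer open to its stop by its handle, and lay the sample in the drawer, flat on the floor and open side up. Set it down gently rather than dropping it, leave the drawer fully open and the knob unlocked, and leave the other two samples on the tray alone.

Things in the scene. Friction and masses are not known exactly. Their poses are not given: they have to be found in the camera images.
- chest: fixed grey steel plan chest, 260 deep (x) x 320 wide (y) x 165 mm high. Origin: centre of its underside; the drawers face its -x, y is to the left looking along +x. Three equal drawer fronts with steel wire pulls; only the top drawer runs, the lower two never open. A loose grey archive box (38 mm high) lies on the rear half of its top
- lock_knob (a joint): angle of the lock knob, rad, growing anticlockwise seen from above, 0 to 1.6 = the unlocked end stop. Stays where it is left; friction about 0.08 N m. At 0 its grip bar lies along the chest's y (across), at 1.6 nearly along its x. It works a bolt that holds the top drawer shut until the knob is past about 1.4
- lock_knob_grip (a point): on the vertical axis of the lock knob, at the height to grip. The knob is on the chest's top near the front left: a black disc, 72 mm diameter, top 10 mm above the chest's top, with an upright grip bar 64 long x 14 wide, top 46 mm, this point 34 mm above the chest's top. The frame turns with the knob: bar along its y, z up; a white line marks the +y half
- drawer (a joint): how far the top drawer is pulled out, m, 0 shut to 0.135 at its stop; it runs towards the chest's -x, needs about 2 to 3 N once unlocked and stays where it is left
- drawer_handle (a point): centre of the round bar of the top drawer's wire pull; moves with the drawer. The bar is 10 mm thick, 120 mm long along the chest's y, 45 mm in front of the drawer front (40 mm clear gap) and 23 mm below the chest's top, with a leg back to the front at each end. Axes as the chest's
- drawer_floor (a point): middle of the top drawer's inner floor (upper face); moves with the drawer; axes as the chest's. Inside 235 (x) x 293 mm (y); side walls 32 mm high, front panel 41 mm, its inner face at x = -117 mm. The chest's top is 46 mm above. Fully out, x = -117 to +4 mm is uncovered. The lock's strike plate (6 x 24 mm, 30 high) stands on the floor at x = -97, y = 100 mm
- channel: the sample to put away: plain aluminium channel (U section), 110 long (its x) x 36 wide (y) x 28 mm high, open side up, walls 7 mm thick, 0.11 to 0.23 kg. Origin: centre of its underside
- disc: another sample, leave alone: plain aluminium disc, 62 mm diameter, 22 mm high. Origin: centre of its underside
- tile: another sample, leave alone: plain aluminium tile, 62 x 62 x 12 mm. Origin: centre of its underside
- tray: flat open steel tray fixed to the bench, 210 (x) x 310 mm (y), rim 14 mm high and 4 mm thick, floor 4 mm thick; the three samples lie on it about 90 mm apart in a row along its y, in any order. Origin: centre of its underside
There are look-alikes about, which are no part of the job. What is shaped like the channel but purple or yellow is not meant.

How it is judged (in metres and radians):
On the way, in this order (a step that is already met when the one before it is completed fails the run):
1. the lock knob is turned anticlockwise to its end stop (value of joint lock_knob above 1.5 rad), for 0.2 s.
2. the top drawer is pulled open to its stop (value of joint drawer above 0.123 m), for 0.2 s.
At the end, for the whole second after the job is handed in: the lock knob is within 0.1 rad of its unlocked stop, the top drawer within 15 mm of its stop, and the channel lies at rest in the drawer, open side up, flat on its floor (underside within 5 mm of the floor, tilt under 0.1 rad) (value of joint lock_knob above 1.5 rad and value of joint drawer above 0.12 m and x of channel in the frame of drawer_floor between -0.117 and 0.117 m and y of channel in the frame of drawer_floor between -0.145 and 0.145 m and z of channel in the frame of drawer_floor between -0.005 and 0.005 m and angle between channel's own z axis and vertical below 0.1 rad and linear speed of channel below 0.02 m/s); the robot touches nothing.
It fails at once if the channel falls (faster than 0.7 m/s while the fingers do not touch it) (linear speed of channel above 0.7 m/s and contact force between the fingers and channel below 0.05 N).
It fails at once if the disc or the tile sample is moved by more than 30 mm (distance of any of disc, tile from where it was at the start of the episode above 0.03 m).
It also fails if it takes over 59 s, if anything falls off the work surface, if the arm or the gripper's body presses on something with over 40 N, if the wrist force passes 120 N, or if a joint passes its speed limit or range.

### The arm

A 6-joint arm with a two-finger parallel gripper is mounted at the origin on the work surface. World frame = base frame: x ahead of the robot, y to its left, z up, the work surface at z = 0. Lengths are in m, angles in degrees, forces in N, time in s.
With the tool pointing down it reaches from about 0.3 to 0.75 m from the base axis. Payload 8.5 kg.
Tool frame: the origin (TCP) lies midway between the tips of the shut fingers; the grasp point (between the pads) lies 19 mm behind it; z points along the fingers, y is the line along which they close (so a half turn about z gives the same grasp; the last joint's range is limited). The gripper opens to 85 mm and grips with 20 to 120 N. Pads are 22 mm wide; open, the fingers measure 114 mm over their backs; the gripper's body (76 mm by 85 mm) begins 54 mm behind the grasp point. The pads swing forward as they close: fully open they stand 13 mm farther back than shut.
Start: joints at [-84.586, 21.807, 74.336, -0, 83.858, -12.336], TCP at [0.168, -0.524, 0.231] pointing down, gripper open.
Joint ranges: [-178.18, 178.18], [-50.72, 133.34], [12.68, 142.11], [-81.47, 261.47], [9.98, 163.14], [-165.26, 165.26]. Speed limits (degrees/s): [136.94, 136.94, 180, 180, 180, 180].

### API

Orientations are given as a 3x3 rotation matrix whose columns are the frame's x, y, z axes.
In Python, from rig import observe, optics, order, spotter gives the robot as it stands.
- The arm moves only by the tool move_arm, never from a script. Its argument "series" is text: rows parted by semicolons, each of 5 numbers parted by spaces: the shift along the tool's x, y, z in cm, then the turn about the tool's z in degrees, then the opening, from -1 (shut) to 1 (fully open). A call has 1 to 8 rows; each row is the pose to reach, as a shift and turn from the pose commanded when the call began, along the tool's axes at that moment; what a row does not reach only later rows make up. A row lasts 1/8 s, in which the tool goes at most 62.5 mm and 10.7 degrees, less where a joint would pass 70% of its speed; a pose out of reach is approached as far as the arm can. A call with a gripper value outside its range is refused whole. The fingers move at their own pace and stop on an object; "force" is the grip in N (left out, the last holds). Time passes only in rows, so rows that repeat a pose let the fingers close. It gives the time, the measured TCP pose, the force, the opening and the grip force at its end, in the units of the state.
- observe(): the state, without advancing time (a new reading comes with each control period).
- optics.get_image(name): name is "scene" or "side" or "wrist"; returns a dict with "pixels" (480x640x3 uint8, blue, green, red), "camera_matrix" (3x3 intrinsics, pixels), "dist" ([k1, k2, p1, p2, k3] as OpenCV has them; the pictures are not rectified), "rvec" (rotation vector, rad) and "tvec" (3), from world to camera coordinates, as OpenCV has them. Camera axes: x right, y down, z forward; pixel columns grow to the right and rows downward; lengths in m; the calibration is good to about 2 mm. A picture is of the moment at which its call begins. There is no depth.
- order.close_job(): hands the job in; it is judged then, once.
Trained networks look in the newest picture that a camera, given by its name, has taken for a name from the list of things; names that differ only in an ending like _2 or _b are one class to them, and where a whole thing is asked for, a point or a joint stands for the part that bears it (a point fixed in the world has none). Each returns a list of dicts, best first, with "score" (0 to 1); they miss things now and then, are a little off and sometimes report something else, mostly with a low value. They report only what shows in the picture. A call takes as long as a camera call. They do not tell look-alikes from the thing itself.
- spotter.find_in(thing, camera): "point" ([x, y, z] in m, in world coordinates, good to about 4 mm: the middle of the surface that is visible of it).
- spotter.cut_out(thing, camera): "pixels" (480x640 bool, what is visible of it).
- spotter.mark_of(thing, camera): "point" ([x, y, z] in m, in world coordinates, good to about 4 mm: a listed point, or the origin of a listed thing).
The state is a dict: "time_s": time; "q": joint angles; "qvel": joint speeds; "joint_efforts": joint torques, N m; "position": TCP position; "tool_rot": TCP orientation; "ft_force": force on the tool from outside, world axes, zero at the start; "wrist_torque": the same for the moment, N m; "grip_width": finger opening in m; "gripper_force": force on a finger pad.
Only numpy, scipy, OpenCV 4.12 (cv2) and the standard library are available. Lean on these libraries where they do the work, as an engineer would, in place of code of your own. Each camera call takes 0.05 s, during which the arm holds its last target. There are 200 camera calls.

## Working session

There is one attempt and no reset: what is moved stays moved. The work goes in short steps, Python scripts to look and compute and a tool call to move; the robot and the scene stay as the last step left them, time stands still between calls to the robot, and variables do not carry over. Pictures are saved under pics/ and viewed, at most 12 in all, crops included, and the job is handed in when it is done.

Besides the shell and the picture viewer there is one more tool, called after "Call:" as name(argument=value, ...) on one line, values as JSON. move_arm: Moves the arm, as the interface text tells. Its arguments: {"type":"object","properties":{"series":{"type":"string"},"force":{"type":"number"}},"required":["series"]}

```bash
mkdir -p pics; cat > h.py <<'E'
import numpy as np, cv2
from rig import observe, optics, order, spotter
def snap(cam,fn=None):
    im=optics.get_image(cam)
    if fn: cv2.imwrite('pics/'+fn,im['pixels'])
    return im
def proj(im,P):
    return cv2.projectPoints(np.array(P,float).reshape(-1,1,3),np.array(im['rvec'],float),np.array(im['tvec'],float),np.array(im['camera_matrix'],float),np.array(im['dist'],float))[0].reshape(-1,2)
def ray(im,uv):
    p=cv2.undistortPoints(np.array(uv,float).reshape(-1,1,2),np.array(im['camera_matrix'],float),np.array(im['dist'],float)).reshape(-1,2)
    R=cv2.Rodrigues(np.array(im['rvec'],float))[0]; t=np.array(im['tvec'],float).ravel()
    d=np.c_[p,np.ones(len(p))]@R; return -R.T@t, d/np.linalg.norm(d,axis=1,keepdims=True)
def tri(im1,uv1,im2,uv2):
    c1,d1=ray(im1,uv1);c2,d2=ray(im2,uv2);o=[]
    for a,b in zip(d1,d2):
        s=np.linalg.lstsq(np.c_[a,-b],c2-c1,rcond=None)[0]
        p,q=c1+s[0]*a,c2+s[1]*b;o.append(np.r_[(p+q)/2,np.linalg.norm(p-q)])
    return np.array(o)
def onz(im,uv,z):
    c,d=ray(im,uv); return c+d*((z-c[2])/d[:,2])[:,None]
E
python3 - <<'E'
from h import *
np.set_printoptions(precision=4,suppress=True)
a=snap('scene');b=snap('side');cv2.imwrite('pics/a.png',a['pixels']);cv2.imwrite('pics/b.png',b['pixels'])
for th in ['chest','lock_knob_grip','drawer_handle','drawer_floor','channel','disc','tile','tray']:
  for c in ['scene','side']:
    print(th,c,[(np.round(r['point'],3).tolist(),round(r['score'],2)) for r in spotter.mark_of(th,c)][:4])
print(observe()['tool_rot'])
for i in (a,b): print(ray(i,[[320,240]]))
E
```

```text
chest scene [([0.505, 0.355, 0.006], 0.54)]
chest side []
lock_knob_grip scene [([0.472, 0.265, 0.003], 0.45)]
lock_knob_grip side [([0.646, -0.032, 0.202], 0.66)]
drawer_handle scene [([0.576, -0.128, 0.142], 0.84)]
drawer_handle side [([0.57, -0.123, 0.139], 0.9)]
drawer_floor scene [([0.433, 0.18, 0.001], 0.6)]
drawer_floor side []
channel scene [([0.436, 0.181, 0.003], 0.83), ([0.252, 0.225, -0.001], 0.67), ([0.433, 0.013, -0.0], 0.57)]
channel side [([0.436, 0.017, 0.003], 0.97), ([0.433, 0.178, 0.005], 0.85), ([0.257, 0.23, 0.004], 0.71)]
disc scene [([0.473, 0.265, 0.004], 0.6)]
disc side [([0.47, 0.267, 0.006], 0.93)]
tile scene [([0.504, 0.354, 0.005], 0.76)]
tile side [([0.505, 0.358, 0.004], 0.63), ([0.466, 0.263, -0.001], 0.35)]
tray scene [([0.463, 0.274, -0.001], 0.59)]
tray side [([0.466, 0.267, 0.0], 0.95)]
[[ 0.9524  0.3049 -0.    ]
 [ 0.3049 -0.9524  0.    ]
 [ 0.     -0.     -1.    ]]
(array([ 0.9933, -0.2031,  1.0751]), array([[-0.4533,  0.2698, -0.8495]]))
(array([0.3396, 0.8941, 1.0764]), array([[ 0.1411, -0.6246, -0.7681]]))
```

View pics/a.png

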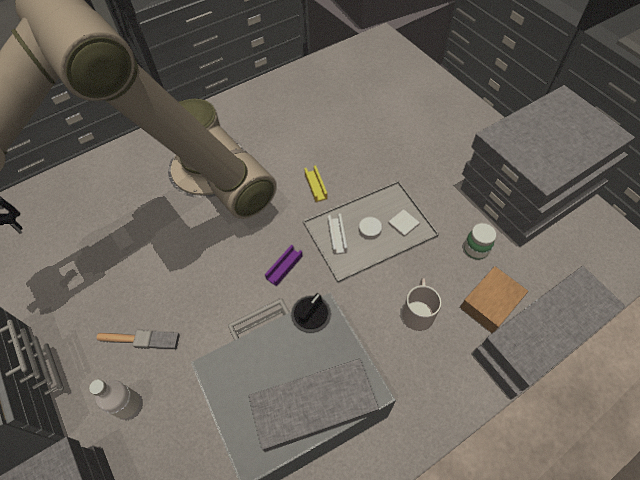

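View pics/b.png

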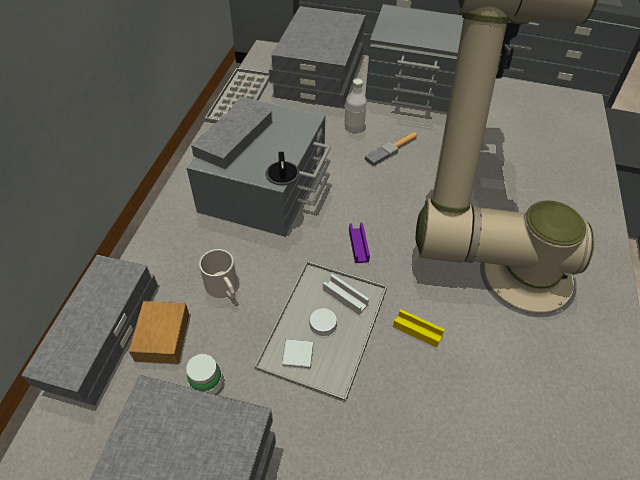

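The scene view shows the chest at (295,390), with its knob at (311,313) and pull at (258,318). Channel candidates are grey on the tray (338,233), purple (284,265) and yellow (316,183). I choose the grey one, seen at (345,293) in the side view, and check it in a close crop.

```bash
python3 - <<'E'
import cv2,numpy as np
a=cv2.imread('pics/a.png');b=cv2.imread('pics/b.png')
def c(i,x,y,w,h,W,H): return cv2.resize(i[y:y+h,x:x+w],(W,H),interpolation=cv2.INTER_CUBIC)
o=np.vstack([np.hstack([c(a,190,285,133,100,400,300),c(b,240,130,100,75,400,300)]),np.hstack([c(a,300,180,133,100,400,300),c(b,260,255,133,100,400,300)])])
cv2.imwrite('pics/c.png',o)
E
```

```text
(no output)
```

View pics/c.png

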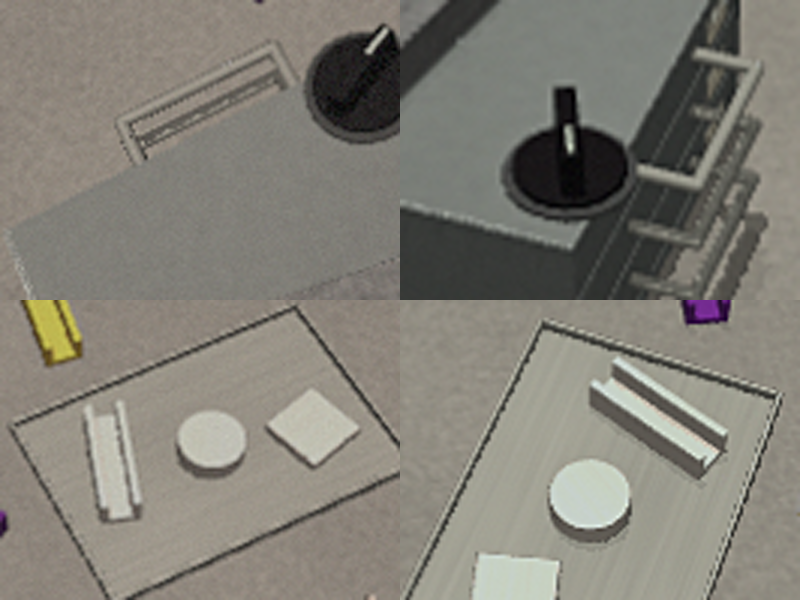

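The crop confirms it: the grey U channel lies open side up on the tray, at the end of the row next to the disc. Next I triangulate its corners, the handle, the knob and the chest.

```bash
python3 - <<'E'
from h import *
np.set_printoptions(precision=4,suppress=True)
a=snap('scene');b=snap('side')
f=lambda x,y,X,Y,s,ox,oy:[X+(x-ox)*s,Y+(y-oy)*s]
A1=lambda x,y:f(x,y,190,285,.3325,0,0)
B1=lambda x,y:f(x,y,240,130,.25,400,0)
A2=lambda x,y:f(x,y,300,180,.3325,0,300)
B2=lambda x,y:f(x,y,260,255,.3325,400,300)
print('handle L,R',T:=tri(a,[A1(278,45),A1(125,122)],b,[B1(698,185),B1(757,68)]))
print('knob disc, bar',tri(a,[[311,313],A1(365,55)],b,[B1(570,168),B1(568,122)]))
print('chest rearleft,',tri(a,[[394,400]],b,[[192,167]]))
print('chest FL side at z .165',onz(b,[B1(575,245),[327,117],[192,167]],.165)); print('FR scene',onz(a,[A1(12,230),[394,400]],.165))
C=tri(a,[A2(103,520),A2(140,513),A2(83,408),A2(121,402)],b,[B2(615,360),B2(592,385),B2(727,437),B2(702,465)])
print('chan',C,C[:,:3].mean(0)); d=C[:2,:2].mean(0)-C[2:,:2].mean(0);print(np.degrees(np.arctan2(d[1],d[0])),np.linalg.norm(d))
d=T[0]-T[1];print(np.degrees(np.arctan2(d[1],d[0])),np.linalg.norm(d[:3]))
E
```

```text
handle L,R [[ 0.5766 -0.0611  0.1439  0.006 ]
 [ 0.5667 -0.1818  0.1425  0.0059]]
knob disc, bar [[ 0.6488 -0.03    0.1701  0.0028]
 [ 0.6472 -0.026   0.2116  0.0027]]
chest rearleft, [[0.8812 0.0038 0.1621 0.0129]]
chest FL side at z .165 [[ 0.6274  0.0275  0.165 ]
 [ 0.5942 -0.2803  0.165 ]
 [ 0.8739  0.0035  0.165 ]]
FR scene [[ 0.6058 -0.28    0.165 ]
 [ 0.8871  0.0064  0.165 ]]
chan [[0.4825 0.1389 0.0214 0.007 ]
 [0.495  0.1689 0.0229 0.0081]
 [0.3787 0.19   0.025  0.0017]
 [0.393  0.2215 0.0267 0.0029]] [0.4373 0.1798 0.024 ]
-26.749650086198383 0.11524962953660572
85.31362719541875 0.12117095307281323
```

```bash
cat >> h.py <<'E'
def go(p,ang=None):
    s=observe();R=np.array(s['tool_rot']);d=R.T@(np.array(p)-s['position'])*100
    a=np.degrees(np.arctan2(R[1,1],R[0,1])); t=0 if ang is None else -((ang-a+90)%180-90)
    print('shift',np.round(d,2),'turn',round(t,2),'yang',round(a,2),'q',np.round(s['q'],1),'t',s['time_s'],'pos',np.round(s['position'],4))
E
python3 -c "
from h import *
go([.168,-.524,.34]);go([.62,-.04,.34],-4.8)"
```

```text
shift [  0.02   0.03 -10.87] turn 0 yang -72.25 q [-84.6  21.8  74.3  -0.   83.9 -12.3] t 1.0 pos [ 0.1677 -0.5238  0.2313]
shift [ 57.83 -32.28 -10.86] turn -67.45 yang -72.25 q [-84.6  21.8  74.3  -0.   83.9 -12.3] t 1.0 pos [ 0.1677 -0.5238  0.2313]
```

Call:
move_arm(series="0 0 -6 0 1; 4 -2 -10.9 -5 1; 9 -5 -10.9 -12 1; 14 -8 -10.9 -20 1; 19.5 -11 -10.9 -28 1; 25 -14 -10.9 -36 1; 30 -17 -10.9 -44 1; 35 -20 -10.9 -52 1")

```text
time_s: 2.0
position: [0.4411, -0.2249, 0.3405]
tool_rot: [[0.342, 0.94, 0.0], [0.94, -0.342, -0.0], [-0.0, 0.0, -1.0]]
ft_force: [1.1, -0.2, -1.1]
grip_width: 0.0855
gripper_force: 0.0
```

```bash
python3 -c "
from h import *
go([.62,-.04,.34],-4.8)"
```

```text
shift [23.49 10.5   0.05] turn -15.18 yang -19.98 q [-40.7  12.9  69.6  -0.   97.6 -20.8] t 2.0 pos [ 0.4411 -0.2249  0.3405]
```

Call:
move_arm(series="5 2 0 -4 0.2; 10 4.5 0 -8 0.2; 15 6.5 0 -12 0.2; 20 9 0 -15.2 0.2; 23.5 10.5 0 -15.2 0.2; 23.5 10.5 0 -15.2 0.2; 23.5 10.5 0 -15.2 0.2")

```text
time_s: 2.88
position: [0.6196, -0.0428, 0.3403]
tool_rot: [[0.088, 0.996, -0.0], [0.996, -0.088, -0.0], [-0.0, -0.0, -1.0]]
ft_force: [0.2, -0.1, -0.2]
grip_width: 0.0515
gripper_force: 0.0
```

```bash
python3 -c "
from h import *
go([.648,-.03,.26],-4.8)
w=snap('wrist','w1.png')
print(proj(w,[[.648,-.03,.211],[.648,-.03,.175],[.5717,-.1215,.142]]))
for t in ['lock_knob_grip','drawer_handle']:
  for k in ['wrist','side','scene']: print(t,[(np.round(r['point'],4),round(r['score'],2)) for r in spotter.mark_of(t,k)])
"
```

```text
shift [1.53 2.72 8.03] turn -0.26 yang -5.06 q [-14.9  27.1  48.2  -0.  104.7  -9.8] t 2.875 pos [ 0.6196 -0.0428  0.3403]
[[340.55807522 215.29299906]
 [337.07876541 208.09056191]
 [270.84703594 291.64030824]]
lock_knob_grip [(array([ 0.6466, -0.0328,  0.201 ]), 0.68)]
lock_knob_grip [(array([ 0.6473, -0.0308,  0.202 ]), 0.75)]
lock_knob_grip [(array([ 0.6486, -0.0309,  0.1949]), 0.91), (array([0.4347, 0.178 , 0.0015]), 0.24)]
drawer_handle [(array([ 0.5683, -0.1227,  0.1399]), 0.63)]
drawer_handle [(array([ 0.5727, -0.1199,  0.1428]), 0.68)]
drawer_handle []
```

View pics/w1.png

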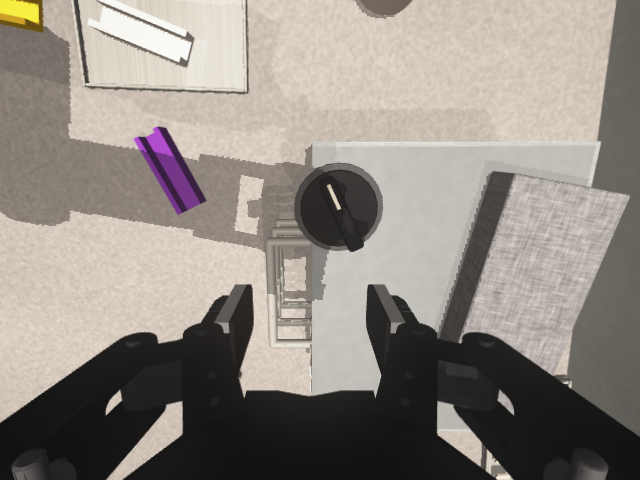

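The wrist view shows the knob at (338,206). Its bar runs from (325,178), the white end, to (357,250), so it is already turned some 20° anticlockwise. I measure that angle.

```bash
python3 -c "
from h import *
w=snap('wrist');g=w['pixels']
P=onz(w,[[325,178],[357,248],[329,186],[338,209]],.211);print(P)
d=P[0]-P[1];print(np.degrees(np.arctan2(d[1],d[0])),np.linalg.norm(d),(P[0]+P[1])/2)
d=P[2]-P[3];print(np.degrees(np.arctan2(d[1],d[0])))
print('disc',onz(w,[[338.5,206]],.173), 'chest front edge',onz(w,[[312,145],[312,385]],.165))
x,y=290,155;cv2.imwrite('pics/k.png',cv2.resize(g[y:y+105,x:x+100],None,fx=5.5,fy=5.5,interpolation=cv2.INTER_CUBIC))
"
```

```text
[[ 0.63770087  0.00111856  0.211     ]
 [ 0.66016825 -0.05941118  0.211     ]
 [ 0.6404203  -0.00548829  0.211     ]
 [ 0.64638999 -0.02477105  0.211     ]]
110.36387233339121 0.0645649482965122 [ 0.64893456 -0.02914631  0.211     ]
107.201841887946
disc [[ 0.64974643 -0.02867139  0.173     ]] chest front edge [[ 0.62998712  0.02796186  0.165     ]
 [ 0.60770428 -0.22710491  0.165     ]]
```

View pics/k.png

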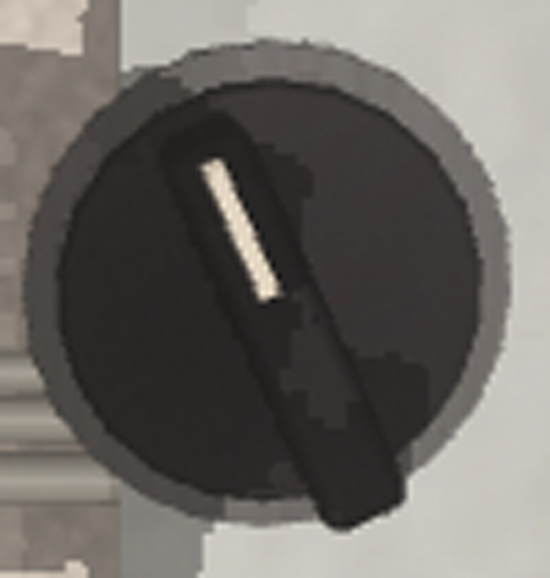

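The knob bar points at about 109.5° in the world (joint ≈0.42 rad), centred at (0.649,-0.029). I grip it there and turn about 70° anticlockwise.

```bash
python3 -c "
from h import *
go([.649,-.029,.184],19.5)"
```

```text
shift [ 1.64  2.79 15.65] turn -24.58 yang -5.08 q [-14.9  27.1  48.2   0.  104.7  -9.8] t 3.275 pos [ 0.6197 -0.0428  0.3405]
```

Call:
move_arm(series="1.6 2.8 3 -10 0.2; 1.6 2.8 7 -20 0.2; 1.6 2.8 11 -24.5 0.2; 1.6 2.8 14 -24.5 0.2; 1.6 2.8 15.6 -24.5 0.2; 1.6 2.8 15.6 -24.5 0.2; 1.6 2.8 15.6 -24.5 -0.3; 1.6 2.8 15.6 -24.5 -0.4", force=30)

```text
time_s: 4.28
position: [0.6496, -0.0291, 0.1856]
tool_rot: [[-0.333, 0.943, 0.002], [0.943, 0.333, -0.0], [-0.001, 0.002, -1.0]]
ft_force: [-0.6, 0.7, 0.7]
grip_width: 0.0256
gripper_force: 0.0
```

Call:
move_arm(series="0 0 0 0 -1; 0 0 0 0 -1; 0 0 0 0 -1; 0 0 0 0 -1", force=30)

```text
time_s: 4.78
position: [0.6477, -0.0296, 0.1855]
tool_rot: [[-0.333, 0.943, -0.003], [0.943, 0.333, -0.001], [-0.0, -0.003, -1.0]]
ft_force: [-10.2, -3.0, 6.6]
grip_width: 0.0135
gripper_force: 33.9
```

Call:
move_arm(series="0 -0.1 0 -8 -1; 0 -0.15 0 -17 -1; 0 -0.15 0 -26 -1; 0 -0.15 0 -35 -1; 0 -0.15 0 -44 -1; 0 -0.15 0 -53 -1; 0 -0.15 0 -60 -1; 0 -0.15 0 -66 -1")

```text
time_s: 5.78
position: [0.6469, -0.0305, 0.1855]
tool_rot: [[-0.997, 0.077, -0.001], [0.077, 0.997, -0.002], [0.001, -0.002, -1.0]]
ft_force: [-8.0, -5.1, 5.5]
grip_width: 0.0133
gripper_force: 33.7
```

```bash
python3 -c "
from h import *
s=observe();print(s['wrist_torque'],s['ft_force'],s['grip_width'])
go([.649,-.029,.184],90)"
```

```text
[-0.5107556   1.18699433 -0.09605009] [-8.01762987 -5.05274504  5.50986442] 0.013346252929246133
shift [-0.2   0.17  0.15] turn -4.4 yang 85.6 q [-13.1  33.6  61.6  -0.1  84.8 -98.7] t 5.775 pos [ 0.6469 -0.0305  0.1855]
```

Call:
move_arm(series="0 0 0 -2 -1; 0 0 0 -4 -1; 0 0 0 -4 -1; 0 0 0 -4 -1")

```text
time_s: 6.28
position: [0.6468, -0.0306, 0.1855]
tool_rot: [[-1.0, 0.013, -0.001], [0.013, 1.0, -0.001], [0.001, -0.001, -1.0]]
ft_force: [-7.1, -3.5, 6.5]
grip_width: 0.0136
gripper_force: 49.6
```

```bash
python3 -c "
from h import *
s=observe();print(s['wrist_torque'],s['ft_force'],s['grip_width'])
go([.649,-.029,.184],90)"
```

```text
[-0.43616981  1.31755202 -1.30556977] [-7.07626495 -3.50203643  6.48616106] 0.013601063430176384
shift [-0.21  0.16  0.15] turn -0.74 yang 89.26 q [-1.310e+01  3.360e+01  6.160e+01 -1.000e-01  8.480e+01 -1.024e+02] t 6.275 pos [ 0.6468 -0.0306  0.1855]
```

The torque rose to 1.3 N m, so the knob is at its stop. I release and lift.

Call:
move_arm(series="0 0 0 3 -0.7; 0 0 0 3 -0.2; 0 0 0 3 -0.1; 0 0 -3 3 -0.06; 0 0 -8 5 -0.06; 0 0 -11 15 -0.06; 0 0 -11 25 -0.06; 0 0 -11 35 -0.06")

```text
time_s: 7.28
position: [0.6479, -0.0293, 0.2947]
tool_rot: [[-0.811, 0.585, 0.001], [0.585, 0.811, -0.0], [-0.001, 0.0, -1.0]]
ft_force: [-0.4, -0.2, -0.1]
grip_width: 0.0399
gripper_force: 0.0
```

```bash
python3 -c "
from h import *
go([.5715,-.1215,.24],-4.8)"
```

```text
shift [  0.8  -11.95   5.46] turn 58.97 yang 54.17 q [-13.   30.7  49.2   0.  100.1 -67.2] t 7.275 pos [ 0.6479 -0.0293  0.2947]
```

Call:
move_arm(series="0.2 -3 0 10 -0.06; 0.4 -6 0 20 -0.06; 0.6 -9 0 30 -0.06; 0.8 -11.9 0 40 -0.06; 0.8 -11.9 2 50 -0.06; 0.8 -11.9 4 59 -0.06; 0.8 -11.9 4 59 -0.06; 0.8 -11.9 4 59 -0.06")

```text
time_s: 8.28
position: [0.5725, -0.1217, 0.2552]
tool_rot: [[0.076, 0.997, 0.001], [0.997, -0.076, -0.0], [-0.0, 0.001, -1.0]]
ft_force: [0.2, 0.6, 0.3]
grip_width: 0.04
gripper_force: 0.0
```

```bash
python3 -c "
from h import *
go([.5715,-.1215,.122],-4.8)
a=snap('wrist');s=snap('side')
for k in ['wrist','side','scene']: print([(np.round(r['point'],4),round(r['score'],2)) for r in spotter.mark_of('drawer_handle',k)])
print(proj(a,[[.5715,-.1215,.142]]))
g=np.hstack([a['pixels'][60:420,140:540],cv2.resize(s['pixels'][90:240,190:350],(400,375))[:360]])
cv2.imwrite('pics/hd.png',g)
"
```

```text
shift [ 1.000e-02 -1.100e-01  1.332e+01] turn 0.45 yang -4.35 q [-23.6  24.5  65.9   0.   89.4 -19.2] t 8.275 pos [ 0.5725 -0.1217  0.2552]
[(array([ 0.5692, -0.1243,  0.1428]), 0.61)]
[(array([ 0.5699, -0.1257,  0.1454]), 0.71)]
[]
[[305.99908    238.05086743]]
```

View pics/hd.png

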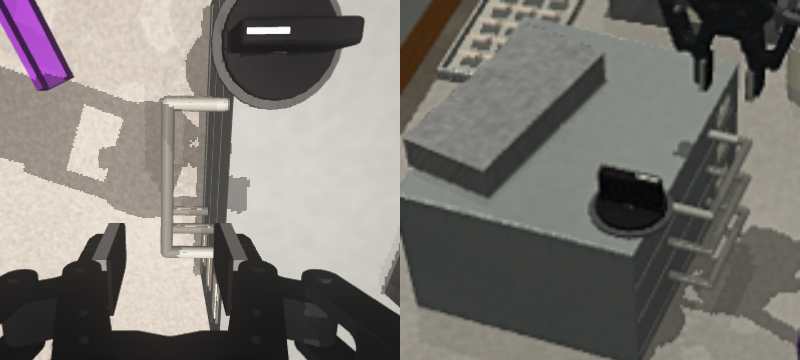

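The knob now lies fore-and-aft with its white end to the front. The handle bar at u≈307, v≈237 agrees with the estimate (306,238), so I descend and grip.

Call:
move_arm(series="0 -0.1 5 0.5 -0.06; 0 -0.1 9 0.5 -0.06; 0 -0.1 12 0.5 -0.06; 0 -0.1 13.2 0.5 -0.06; 0 -0.1 13.2 0.5 -0.06; 0 -0.1 13.2 0.5 -0.5; 0 -0.1 13.2 0.5 -1; 0 -0.1 13.2 0.5 -1", force=40)

```text
time_s: 9.52
position: [0.5707, -0.1217, 0.1235]
tool_rot: [[0.088, 0.996, -0.0], [0.996, -0.088, -0.001], [-0.001, -0.0, -1.0]]
ft_force: [-6.0, 0.6, 5.5]
grip_width: 0.0088
gripper_force: 39.2
```

Call:
move_arm(series="0 0 0 0 -1; 0 0 0 0 -1")

```text
time_s: 9.78
position: [0.5707, -0.1217, 0.1235]
tool_rot: [[0.088, 0.996, -0.0], [0.996, -0.088, -0.001], [-0.001, -0.0, -1.0]]
ft_force: [-4.8, 0.4, 4.5]
grip_width: 0.0087
gripper_force: 39.2
```

Call:
move_arm(series="0 -1 0 0 -1; 0 -3 0 0 -1; 0 -5 0 0 -1; 0 -7 0 0 -1; 0 -9 0 0 -1; 0 -11 0 0 -1; 0 -12.6 0 0 -1; 0 -13.5 0 0 -1")

```text
time_s: 10.78
position: [0.4364, -0.1099, 0.1235]
tool_rot: [[0.088, 0.996, 0.003], [0.996, -0.088, -0.002], [-0.001, 0.003, -1.0]]
ft_force: [1.1, 0.2, 6.3]
grip_width: 0.0082
gripper_force: 39.8
```

Call:
move_arm(series="0 -0.2 0 0 -1; 0 -0.3 0 0 -1; 0 -0.3 0 0 -1")

```text
time_s: 11.15
position: [0.4361, -0.1099, 0.1236]
tool_rot: [[0.089, 0.996, 0.008], [0.996, -0.089, -0.002], [-0.001, 0.008, -1.0]]
ft_force: [12.3, 2.3, -0.1]
grip_width: 0.0087
gripper_force: 39.7
```

The drawer is at its stop: 135 mm travelled and the force has risen. I release, lift and go over the channel.

Call:
move_arm(series="0 0.3 0 0 -0.5; 0 0.3 0 0 0; 0 0.3 0 0 0; 0 0.3 -3 0 0; 0 0.3 -8 0 0; 0 0.3 -14 0 0; 0 0.3 -18 0 0; 0 0.3 -18 0 0")

```text
time_s: 12.15
position: [0.4371, -0.11, 0.3048]
tool_rot: [[0.088, 0.996, 0.005], [0.996, -0.088, -0.003], [-0.002, 0.005, -1.0]]
ft_force: [-0.1, -0.1, 0.6]
grip_width: 0.0428
gripper_force: 0.0
```

```bash
python3 -c "
from h import *
go([.425,.13,.24],63.3)
w=snap('wrist','w2.png')
"
```

```text
shift [23.82 -3.35  6.41] turn -68.35 yang -5.05 q [-29.2   8.7  80.6  -0.   90.4 -24.2] t 12.15 pos [ 0.4371 -0.11    0.3048]
```

View pics/w2.png

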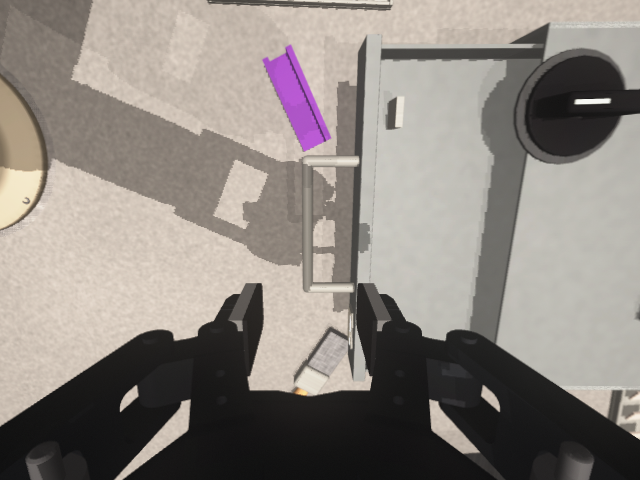

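The drawer stands open and empty, with its floor visible at u≈382–510 and the strike plate at (397,112).

Call:
move_arm(series="5 0 0 -9 0.3; 10 0 0 -18 0.5; 15 0 0 -27 0.5; 20 -1 0 -36 0.5; 24 -2 0 -46 0.5; 28 -2.5 1 -56 0.5; 28.9 -2.5 3 -66 0.5; 28.9 -2.5 5 -68.3 0.5")

```text
time_s: 13.2
position: [0.4362, 0.181, 0.25]
tool_rot: [[-0.895, 0.446, -0.003], [0.446, 0.895, -0.0], [0.003, -0.002, -1.0]]
ft_force: [0.3, -0.8, -0.3]
grip_width: 0.0639
gripper_force: 0.0
```

```bash
python3 -c "
from h import *
go([.437,.18,.02],63.3)
w=snap('wrist','w3.png')
print(proj(w,[[.437,.18,.03]]))
for k in ['wrist','side','scene']: print([(np.round(r['point'],4),round(r['score'],2)) for r in spotter.mark_of('channel',k)])
"
```

```text
shift [-1.8e-01 -1.0e-02  2.3e+01] turn 0.2 yang 63.5 q [  8.1  13.2  83.9  -0.   83.1 -55.4] t 13.2 pos [0.4362 0.181  0.25  ]
[[308.70675567 214.08120593]]
[(array([0.4346, 0.1805, 0.0059]), 0.88), (array([ 0.2572,  0.2283, -0.0005]), 0.88), (array([ 0.4364,  0.0146, -0.0017]), 0.58)]
[(array([0.436 , 0.1819, 0.0067]), 0.7), (array([0.4345, 0.0135, 0.0005]), 0.58), (array([0.2558, 0.2312, 0.0038]), 0.58)]
[(array([0.4371, 0.0139, 0.0013]), 0.89), (array([ 0.2525,  0.2248, -0.0003]), 0.86), (array([0.4344, 0.1783, 0.0023]), 0.75)]
```

View pics/w3.png

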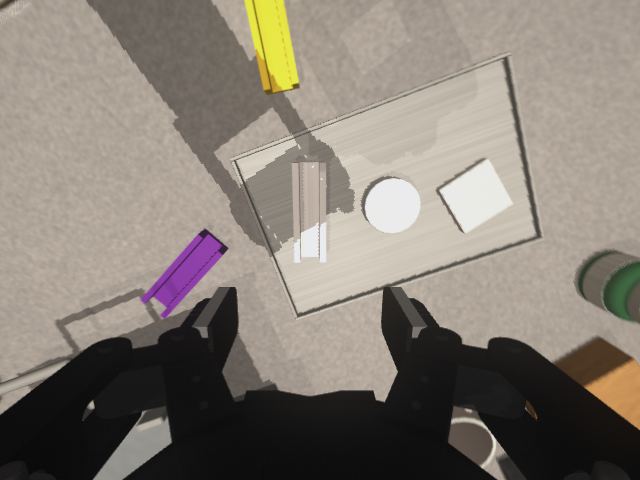

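In the wrist view the channel spans u 293–327, v 162–263. It is aligned with the tool's x, about 1 mm off in y, and clear of the disc at u≥364. I descend part way and check height and centring.

Call:
move_arm(series="0 0.1 4 0 0.25; 0 0.1 8 0 0.25; 0 0.1 12 0 0.25; 0 0.1 14 0 0.25; 0 0.1 14 0 0.25")

```text
time_s: 14.02
position: [0.4374, 0.181, 0.1119]
tool_rot: [[-0.892, 0.451, -0.002], [0.451, 0.892, -0.0], [0.002, -0.001, -1.0]]
ft_force: [0.5, 0.7, -0.3]
grip_width: 0.0531
gripper_force: 0.0
```

```bash
python3 -c "
from h import *
go([.437,.18,.01],63.3)
w=snap('wrist')
for k in ['wrist']: print([(np.round(r['point'],4),round(r['score'],2)) for r in spotter.mark_of('channel',k)])
m=max(spotter.cut_out('channel','wrist'),key=lambda r:r['pixels'][100:380,200:420].sum())['pixels'];v,u=np.nonzero(m);print(u.min(),u.max(),v.min(),v.max(),np.bincount(v)[v.min():v.max():12])
uu=u[(v>v.min()+20)];print(np.percentile(uu,[2,98]))
R=np.array(observe()['tool_rot'])
for z in (.024,.032,.04):
  c=np.array([.437,.18,z]);print(z,proj(w,[c+R[:,1]*.018,c-R[:,1]*.018,c+R[:,0]*.055,c-R[:,0]*.055]).round(1).tolist())
"
```

```text
shift [-0.02 -0.09 10.19] turn -0.12 yang 63.18 q [  8.1  22.   96.7  -0.   61.4 -55.1] t 14.025 pos [0.4374 0.181  0.1119]
[(array([ 0.4343,  0.015 , -0.0024]), 0.89), (array([0.4392, 0.1829, 0.0033]), 0.63)]
279 335 165 321 [19 55 55 54 54 53 53 52 52 52 51 51 23]
[283. 334.]
0.024 [[332.4, 245.5], [282.0, 245.5], [307.0, 166.7], [307.4, 315.5]]
0.032 [[333.1, 248.6], [281.1, 248.6], [306.9, 167.2], [307.3, 320.6]]
0.04 [[333.9, 251.9], [280.1, 252.0], [306.8, 167.8], [307.2, 326.1]]
```

The apparent size, 52 px wide by 156 px long, fits a top at z≈0.032, and the centring is good. I grasp.

Call:
move_arm(series="0 0 4 0 0.25; 0 0 7 0 0.25; 0 0 9 0 0.25; 0 0 10 0 0.25; 0 0 10 0 0.25; 0 0 10 0 -0.15; 0 0 10 0 -0.4; 0 0 10 0 -0.4", force=40)

```text
time_s: 15.18
position: [0.4381, 0.1813, 0.0134]
tool_rot: [[-0.893, 0.45, 0.002], [0.45, 0.893, 0.0], [-0.002, 0.001, -1.0]]
ft_force: [-1.2, -0.9, 6.1]
grip_width: 0.035
gripper_force: 41.0
```

Call:
move_arm(series="0 0 0 0 -0.6; 0 0 0 0 -0.6; 0 0 -1 0 -0.6; 0 0 -3 0 -0.6; 0 0 -6 0 -0.6; 0 0 -9 0 -0.6; 0 0 -9 0 -0.6")

```text
time_s: 16.05
position: [0.4385, 0.1815, 0.1045]
tool_rot: [[-0.893, 0.45, 0.005], [0.45, 0.893, 0.001], [-0.004, 0.003, -1.0]]
ft_force: [0.7, -0.4, -3.2]
grip_width: 0.0354
gripper_force: 40.4
```

```bash
python3 -c "
from h import *
go([.545,-.119,.25],-5.05)
w=snap('wrist','w4.png');b=snap('side')
cv2.imwrite('pics/w4.png',np.hstack([w['pixels'][100:400,120:520],cv2.resize(b['pixels'][225:405,230:470],(400,300))]))
"
```

```text
shift [-23.09 -22.   -14.53] turn 68.3 yang 63.25 q [  8.1  22.5  97.4   0.   59.8 -55.1] t 16.05 pos [0.4385 0.1815 0.1045]
```

View pics/w4.png

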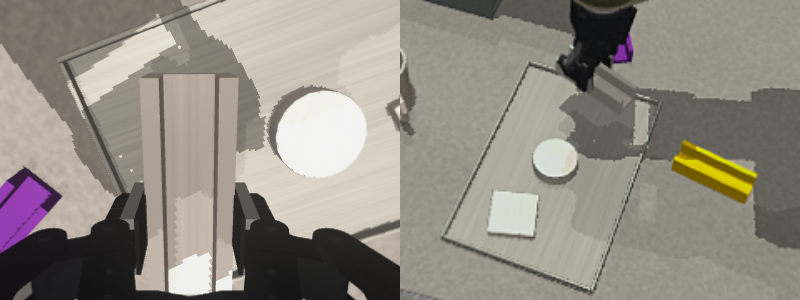

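The channel is held level and open side up, and the tray neighbours are undisturbed. I carry it over the drawer at z 0.25.

Call:
move_arm(series="0 0 -5 0 -0.6; 0 0 -10 0 -0.6; -1 -1 -14.5 5 -0.6; -4 -4 -14.5 13 -0.6; -7.5 -7.5 -14.5 22 -0.6; -11 -11 -14.5 31 -0.6; -14.5 -14 -14.5 40 -0.6; -18 -17 -14.5 48 -0.6")

```text
time_s: 17.15
position: [0.5219, -0.053, 0.2458]
tool_rot: [[-0.258, 0.966, -0.003], [0.966, 0.258, 0.001], [0.002, -0.002, -1.0]]
ft_force: [0.5, -0.1, -2.6]
grip_width: 0.035
gripper_force: 41.4
```

```bash
python3 -c "
from h import *
go([.552,-.120,.25],-5.05);print(observe()['grip_width'])"
```

```text
shift [-7.25  1.18 -0.44] turn 20.01 yang 14.96 q [-18.8  18.7  76.7   0.   84.8 -33.7] t 17.15 pos [ 0.5219 -0.053   0.2458]
0.03495958516429078
```

Call:
move_arm(series="-2.5 0.4 0 7 -0.6; -5 0.8 0 14 -0.6; -7.2 1.2 0 20 -0.6; -7.2 1.2 0 20 -0.6; -7.2 1.2 0 20 -0.6")

```text
time_s: 17.77
position: [0.5519, -0.1172, 0.2464]
tool_rot: [[0.081, 0.997, -0.002], [0.997, -0.081, 0.001], [0.001, -0.002, -1.0]]
ft_force: [0.5, -0.2, -2.8]
grip_width: 0.0347
gripper_force: 41.3
```

```bash
python3 -c "
from h import *
go([.552,-.120,.1285],-5.05)
w=snap('wrist')
cv2.imwrite('pics/w5.png',w['pixels'])"
```

```text
shift [-0.29  0.05 11.79] turn 0.41 yang -4.64 q [-24.   22.7  70.3   0.   87.1 -19.4] t 17.775 pos [ 0.5519 -0.1172  0.2464]
```

View pics/w5.png

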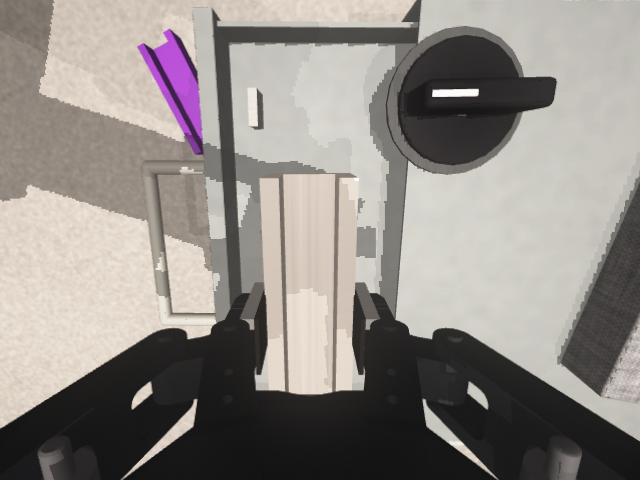

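The channel (u 260–357) sits between the front panel (u≈230) and the chest edge (u≈400), clear of the strike plate. I lower it, slowly near the floor.

Call:
move_arm(series="-0.2 0 3 0.4 -0.6; -0.2 0 6 0.4 -0.6; -0.2 0 9 0.4 -0.6; -0.2 0 10.5 0.4 -0.6; -0.2 0 11 0.4 -0.6; -0.2 0 11.3 0.4 -0.6; -0.2 0 11.3 0.4 -0.6")

```text
time_s: 18.7
position: [0.5524, -0.1199, 0.135]
tool_rot: [[0.09, 0.996, 0.001], [0.996, -0.09, -0.001], [-0.0, 0.001, -1.0]]
ft_force: [0.2, -0.3, -1.4]
grip_width: 0.0356
gripper_force: 41.3
```

Call:
move_arm(series="0 0 0.15 0 -0.6; 0 0 0.3 0 -0.6; 0 0 0.4 0 -0.6; 0 0 0.4 0 -0.6")

```text
time_s: 19.2
position: [0.5521, -0.1199, 0.1303]
tool_rot: [[0.09, 0.996, -0.0], [0.996, -0.09, 0.0], [0.0, -0.0, -1.0]]
ft_force: [-0.5, -0.5, -2.4]
grip_width: 0.0352
gripper_force: 41.3
```

Call:
move_arm(series="0 0 0.1 0 -0.6; 0 0 0.2 0 -0.6; 0 0 0.2 0 -0.6")

```text
time_s: 19.58
position: [0.5522, -0.1198, 0.1285]
tool_rot: [[0.09, 0.996, 0.0], [0.996, -0.09, -0.0], [-0.0, 0.0, -1.0]]
ft_force: [0.4, 0.5, -0.2]
grip_width: 0.0351
gripper_force: 41.4
```

Call:
move_arm(series="0 0 0.1 0 -0.6; 0 0 0.1 0 -0.6; 0 0 0.1 0 -0.6")

```text
time_s: 19.95
position: [0.5527, -0.1199, 0.1284]
tool_rot: [[0.09, 0.996, 0.002], [0.996, -0.09, -0.001], [-0.0, 0.002, -1.0]]
ft_force: [-0.8, 1.1, 5.9]
grip_width: 0.035
gripper_force: 42.3
```

It is on the floor: the force reads 6 N upward. I release and lift.

Call:
move_arm(series="0 0 0 0 -0.1; 0 0 0 0 0.1; 0 0 0 0 0.25; 0 0 0 0 0.25; 0 0 -2 0 0.25; 0 0 -6 0 0.25; 0 0 -12 0 0.25; 0 0 -14 0 0.25")

```text
time_s: 20.95
position: [0.5528, -0.1201, 0.2711]
tool_rot: [[0.09, 0.996, 0.005], [0.996, -0.09, -0.002], [-0.002, 0.006, -1.0]]
ft_force: [0.3, -0.1, -1.0]
grip_width: 0.0535
gripper_force: 0.0
```

```bash
python3 -c "
from h import *
s=observe();print(s['ft_force'],s['position'])
w=snap('wrist');b=snap('side')
for t in ['channel','drawer_handle','drawer_floor','disc','tile']:
  for k in ['wrist','side','scene']: print(t,k,[(np.round(r['point'],4),round(r['score'],2)) for r in spotter.mark_of(t,k)])
cv2.imwrite('pics/w6.png',np.hstack([w['pixels'][0:420,140:540],cv2.resize(b['pixels'][90:258,190:350],(400,420))]))"
```

```text
[ 0.25960176 -0.10003518 -0.95810019] [ 0.55284548 -0.12012117  0.27106762]
channel wrist [(array([ 0.5522, -0.1165,  0.1213]), 0.88), (array([ 0.4373,  0.0133, -0.0034]), 0.84)]
channel side [(array([0.2551, 0.2275, 0.0046]), 0.95), (array([4.361e-01, 1.160e-02, 4.000e-04]), 0.73)]
channel scene [(array([0.4371, 0.0139, 0.0013]), 0.89), (array([ 0.2525,  0.2248, -0.0003]), 0.86), (array([0.4344, 0.1783, 0.0023]), 0.75)]
drawer_handle wrist [(array([ 0.4326, -0.1108,  0.139 ]), 0.85)]
drawer_handle side [(array([ 0.4361, -0.1114,  0.1431]), 0.87)]
drawer_handle scene []
drawer_floor wrist [(array([ 0.6112, -0.127 ,  0.1189]), 0.72), (array([ 0.6454, -0.0302,  0.2034]), 0.27)]
drawer_floor side [(array([ 0.6076, -0.1314,  0.1148]), 0.8)]
drawer_floor scene []
disc wrist []
disc side [(array([0.4699, 0.2683, 0.0055]), 0.91)]
disc scene [(array([0.4703, 0.2623, 0.0039]), 0.74), (array([4.655e-01, 2.711e-01, 3.000e-04]), 0.18)]
tile wrist [(array([ 0.646 , -0.0301,  0.1989]), 0.15)]
tile side [(array([0.5066, 0.3544, 0.0031]), 0.65)]
tile scene [(array([0.5043, 0.3534, 0.0054]), 0.55)]
```

View pics/w6.png

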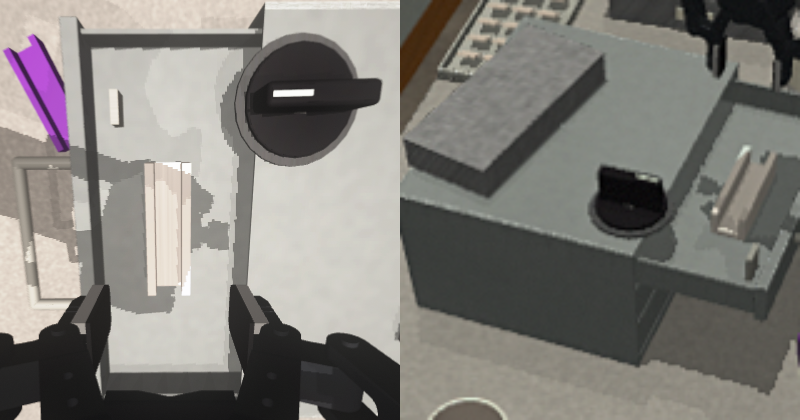

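The channel lies flat and open side up in the drawer at (0.552,-0.117,0.121). The drawer is at its stop (handle x 0.436), the knob is unlocked, the disc and tile are unmoved, and the arm is clear.

```bash
python3 -c "
from rig import order
print(order.close_job())"
```

```text
the job is handed in; nothing more can be done
None
```

I turned the knob to its unlocked stop, pulled the drawer fully open and set the channel flat, open side up, on its floor; the job is handed in with no verdict returned, and the last camera check showed everything in place and the disc and tile unmoved.

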